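# Clear the build plate to its next stations

### The arm

A 6-joint arm with a two-finger parallel gripper is mounted at the origin on the work surface. World frame = base frame: x ahead of the robot, y to its left, z up, the work surface at z = 0. Lengths are in m, angles in rad, forces in N, time in s.
With the tool pointing down it reaches from about 0.35 to 0.925 m from the base axis. Payload 6.4 kg.
Tool frame: the origin (TCP) lies at the very end of the fingers, on their centre line; the grasp point (between the pads) lies 19 mm behind it; z points along the fingers, y is the line along which they close (so a half turn about z gives the same grasp; the last joint's range is limited). The gripper opens to 85 mm and grips with 20 to 120 N. Pads are 22 mm wide; open, the fingers measure 114 mm over their backs; the gripper's body (76 mm by 85 mm) begins 54 mm behind the grasp point. The pads swing forward as they close: fully open they stand 13 mm farther back than shut.
Start: joints at [1.142, 0.245, 1.558, -0, 1.339, -0.174], TCP at [0.164, 0.629, 0.231] pointing down, gripper open.
Joint ranges: [-3.13, 3.13], [-1.02, 2.26], [0.13, 2.54], [-0.95, 4.09], [0.21, 2.88], [-2.74, 2.74]. Speed limits (rad/s): [2.57, 2.57, 3.14, 3.14, 3.14, 3.14].

### API

Orientations are given as a 3x3 rotation matrix whose columns are the frame's x, y, z axes.
In Python, from cell import * gives the robot as it stands.
- The arm moves only by the tool servo_tool, never from a script. Its argument "commands" is a list of rows, each a list of 5 numbers: the shift along the tool's x, y, z in units of 30 mm (1.0 is 30 mm), then the turn about the tool's z in units of 5 degrees (1.0 is 5 degrees), then the finger opening in mm, from 0 to 85.4. A call has 1 to 5 rows; each row is the pose to reach, as a shift and turn from the pose commanded when the call began, along the tool's axes at that moment; what a row does not reach only later rows make up. A row lasts 1/8 s, in which the tool goes at most 62.5 mm and 10.7 degrees, less where a joint would pass 70% of its speed; a pose out of reach is approached as far as the arm can. A call with a gripper value outside its range is refused whole. The fingers move at their own pace and stop on an object; the grip force is fixed at half the most. Time passes only in rows, so rows that repeat a pose let the fingers close. It gives the time, the measured TCP pose, the force, the opening and the grip force at its end, in the units of the state.
- read_state(): the state, without advancing time (a new reading comes with each control period).
- get_image(name): name is "scene" or "top"; returns a dict with "color" (480x640x3 uint8, red, green, blue), "intrinsics" (3x3 intrinsics, pixels), "rvec" (rotation vector, rad) and "tvec" (3), from world to camera coordinates, as OpenCV has them. Camera axes: x right, y down, z forward; pixel columns grow to the right and rows downward; lengths in m; the calibration is good to about 2 mm. A picture is of the moment at which its call begins. There is no depth.
- close_job(): hands the job in; it is judged then, once.
The state is a dict: "clock": time; "q": joint angles; "qd": joint speeds; "joint_efforts": joint torques, N m; "ee_pos": TCP position; "tool_rot": TCP orientation; "contact_force": force on the tool from outside, world axes, zero at the start; "moment": the same for the moment, N m; "opening": finger opening in m; "grip_force": force on a finger pad.
Only numpy, scipy, OpenCV 4.12 (cv2) and the standard library are available. Lean on these libraries where they do the work, as an engineer would, in place of code of your own. Each camera call takes 0.05 s, during which the arm holds its last target. There are 200 camera calls.

### The job

Clear the three new prints off the gold build plate. In the stock bin, pull the older duck forward to the front lip and stand the new clean duck behind it; stand the duck that still has its support halfway between the flush cutters and the deburring tool on the finishing mat, and set the calibration cube in the middle of the scale's pan. All prints stand upright and are let go; leave the two tools where they lie.

Things in the scene. Friction and masses are not known exactly. Their poses are not given: they have to be found in the camera images.
- old_duck: The older black plastic duck, a clean print standing in the rear of the stock bin; same shape as the new duck, told from it by its place. 63 mm tall, round body 44 mm wide, neck 22 mm at 34 mm up, upright head 32 mm wide at 44 to 51 mm up: grip the head's sides (pads along its y) 50 mm up. Origin: underside centre on the axis, z up, beak along -x to 25 mm. 30 g.
- new_duck: The new clean duck, black plastic, on the gold build plate: smooth, nothing under its beak. 63 mm tall, round body 44 mm wide, neck 22 mm at 34 mm up, upright head 32 mm wide at 44 to 51 mm up: grip the head's sides (pads along its y) 50 mm up. Origin: underside centre on the axis, z up, beak along -x to 25 mm. 30 g.
- rough_duck: Duck with its support still on, on the build plate: a duck of the same shape and size, plus a ribbed pillar 12 x 20 x 38 mm under the beak (to 29 mm from the axis along -x) and a ragged raft 2 mm thick, 52 to 62 mm across, under the foot. Origin: centre of the raft's underside, on the duck's axis; z up, beak along -x. Grip as the others, head 50 mm up. 36 g.
- cube: Solid black calibration cube, 36 mm on each side, with a shallow X on its faces, on the build plate. Origin: centre of its underside; axes square to its faces, z up. About 28 g.
- bin: Grey plastic stock bin, fixed: one lane two ducks deep, outside 161 (x) x 70 mm (y), inside 155 x 64 mm, floor 3 mm above the bench. Origin: centre of its underside. Front (-x, towards the robot): lip 12 mm high with a sloping label outside it; side and rear walls 25 mm high. A duck touching the front lip has its axis at x = -55 mm, at the rear wall +55 mm.
- scale: Pocket scale, fixed to the bench: black case with a square steel weighing pan 80 x 80 mm whose top is 24 mm above the bench; display and three keys on the -x side. The pan does not give. Origin: at bench level under the centre of the pan; pan sides along x and y, z up.
- cutters: Flush cutters with two orange handles and steel jaws, lying loose on the blue-grey finishing mat (2 mm thick), 133 mm long, 53 mm wide, 15 mm high, 75 g. Origin: on the underside, at mid-length on the centre line; x runs lengthwise, jaws at +x.
- deburrer: Deburring tool: round blue handle 15 mm thick and a thin hooked steel blade, lying loose on the same mat, 138 mm long, 50 g. Origin: on the underside at mid-length on the centre line; x lengthwise, blade at +x. Roughly parallel to the cutters, the two origins about 130 mm apart, now left, now right of them.
- plate: Gold-coloured build plate, 180 x 180 mm, 3 mm thick, lying on the bench and fixed; the three new prints stand loose on its top. Origin: centre of its underside.

How it is judged:
At the end, for the whole second after the job is handed in: Older duck on the bin floor within 15 mm of touching the front lip, new duck on the floor behind it; supported duck on the mat, axis within 83 mm of both tools' origins; cube flat on the pan within 15 mm of its centre; all upright within 0.12 rad and at rest, tools moved under 20 mm (x of old_duck in the frame of bin between -0.064 and -0.04 m and y of old_duck in the frame of bin between -0.018 and 0.018 m and x of new_duck in the frame of bin between -0.018 and 0.064 m and y of new_duck in the frame of bin between -0.018 and 0.018 m and height (world z) of each of old_duck, new_duck below 0.009 m and horizontal distance between rough_duck and cutters below 0.083 m and horizontal distance between rough_duck and deburrer below 0.083 m and height (world z) of rough_duck below 0.008 m and horizontal distance between cube and scale below 0.015 m and height (world z) of cube between 0.018 and 0.03 m and angle between each of old_duck, new_duck, rough_duck, cube's own z axis and vertical below 0.12 rad and linear speed of each of old_duck, new_duck, rough_duck, cube below 0.02 m/s).
It fails at once if the flush cutters were shifted more than 20 mm (distance of cutters from where it was at the start of the episode above 0.02 m).
It fails at once if the deburring tool was shifted more than 20 mm (distance of deburrer from where it was at the start of the episode above 0.02 m).
It also fails if it takes over 99 s, if anything falls off the work surface, if the arm or the gripper's body presses on something with over 40 N, if the wrist force passes 120 N, or if a joint passes its speed limit or range.

## Working session

There is one attempt and no reset: what is moved stays moved. The work goes in short steps, Python scripts to look and compute and a tool call to move; the robot and the scene stay as the last step left them, time stands still between calls to the robot, and variables do not carry over. Pictures are saved under pics/ and viewed, at most 14 in all, crops included, and the job is handed in when it is done.

Besides the shell and the picture viewer there is one more tool, called after "Call:" by a JSON object that holds its "method" and its "body", one argument or row to a line. servo_tool: Moves the arm, as the interface text tells. Its arguments: {"type":"object","properties":{"commands":{"type":"array","items":{"type":"array","items":{"type":"number"}}}},"required":["commands"]}

```bash
mkdir -p pics; ls; python3 - <<'E'
from cell import *
import cv2
for n in("top","scene"):
    d=get_image(n);cv2.imwrite(f"pics/{n}0.png",d["color"][:,:,::-1])
    print(n,d["intrinsics"],d["rvec"],d["tvec"])
s=read_state();print(s["clock"],s["ee_pos"],s["tool_rot"],s["opening"])
E
```

```text
pics
top [[450.72264179   0.         323.70581209]
 [  0.         450.72264179 239.70476445]
 [  0.           0.           1.        ]] [ 2.19411088 -2.13628031  0.14478887] [-0.0139354   0.49997487  0.82781582]
scene [[460.30958601   0.         314.34320836]
 [  0.         460.30958601 244.32346418]
 [  0.           0.           1.        ]] [ 2.11643065  1.28079943 -0.51616114] [-0.22234755 -0.29732229  1.39649944]
0.1 [0.16358012 0.62856233 0.23028159] [[-9.67726020e-01  2.52003534e-01 -7.54368874e-04]
 [ 2.52004453e-01  9.67724743e-01 -1.60544495e-03]
 [ 3.25443625e-04 -1.74373516e-03 -9.99998427e-01]] 0.0849687228794375
```

View pics/top0.png

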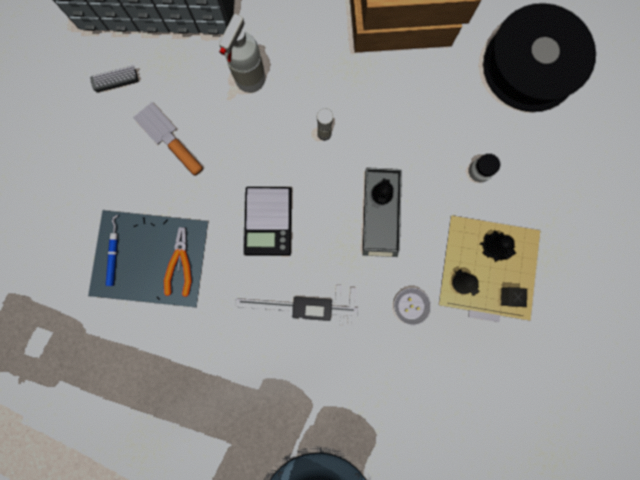

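View pics/scene0.png

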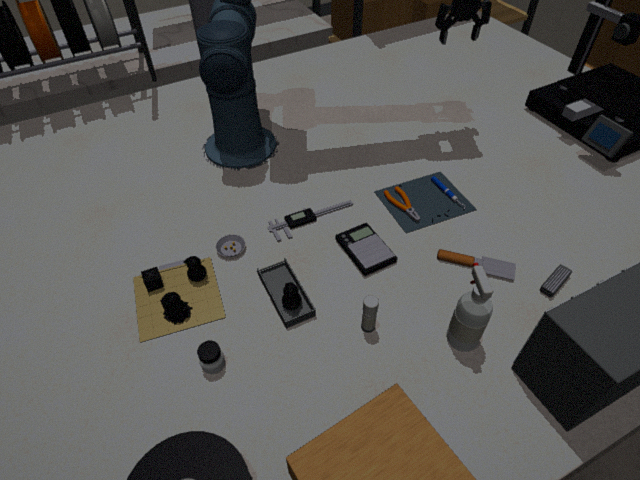

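The top view shows the deburrer at (112,250), cutters at (179,262), scale at (268,220), bin at (382,212) with the old duck at (383,190), and the plate at (490,267). On the plate, the rough duck looks to be at (498,245), the new duck at (465,283) and the cube at (514,297). Next I'll zoom in for beak directions and measure.

```bash
cat > h.py <<'E'
import numpy as np,cv2
from cell import *
def cam(n):
    d=get_image(n);d["R"]=cv2.Rodrigues(np.array(d["rvec"],float))[0];d["t"]=np.array(d["tvec"],float).ravel();return d
def ray(d,uv,z):
    uv=np.atleast_2d(np.array(uv,float));K=d["intrinsics"]
    r=np.c_[uv,np.ones(len(uv))]@np.linalg.inv(K).T@d["R"]
    c=-d["R"].T@d["t"];return c+r*((z-c[2])/r[:,2])[:,None]
def proj(d,P): return cv2.projectPoints(np.atleast_2d(np.array(P,float)),d["R"],d["t"],d["intrinsics"],None)[0][:,0]
def crop(d,x0,y0,x1,y1,k): return cv2.resize(d["color"][y0:y1,x0:x1,::-1],None,fx=k,fy=k,interpolation=cv2.INTER_CUBIC)
def big(m): 
    c=max(cv2.findContours(m.astype(np.uint8),0,1)[0],key=cv2.contourArea);return c[:,0]
E
python3 - <<'E'
from h import *
t=cam("top");s=cam("scene")
a=crop(t,435,205,545,325,5); b=crop(s,125,245,235,345,5)
g=lambda i:np.clip((i/255.)**.5*255,0,255).astype(np.uint8)
c=np.zeros((300*2,800,3),np.uint8)
a=crop(t,440,212,540,322,4);b=crop(s,128,245,228,345,4)
c[:440,:400]=g(a);c[:400,400:]=g(b)
cc=crop(t,362,165,412,205,4);c[440:600,:200]=g(cc)
cc=crop(s,255,255,320,330,2.6);h,w=cc.shape[:2];c[402:402+h,400:400+w]=g(cc)
cv2.imwrite("pics/z.png",c)
print("cam",-t["R"].T@t["t"],-s["R"].T@s["t"])
im=t["color"];hsv=cv2.cvtColor(im,cv2.COLOR_RGB2HSV);H,S,V=hsv[...,0],hsv[...,1],hsv[...,2]
def box(m,x0,y0,x1,y1):
    k=np.zeros_like(m);k[y0:y1,x0:x1]=m[y0:y1,x0:x1];return cv2.convexHull(big(k).astype(np.int32))[:,0]
def rect(n,hull,z):
    P=ray(t,hull,z)[:,:2].astype(np.float32);r=cv2.minAreaRect(P);print(n,np.round(r[0],4),np.round(r[1],4),round(r[2],1))
gold=(S>80)&(H>15)&(H<35)
rect("plate",box(gold,430,205,550,330),.003)
rect("bin",box(V<150,355,160,408,262),.02)
rect("scalecase",box(V<110,238,180,298,262),.02)
rect("cut",box((S>150)&(H<20),155,220,200,305),.008)
m=(V<60)
for n,b_,z in(("new",(450,262,485,300),.02),("rough",(478,226,520,264),.02),("cube",(500,286,530,310),.036),("old",(370,174,398,206),.02)):
    rect(n,box(m,*b_),z); print(box(m,*b_).mean(0))
blue=(H>105)&(H<125)&(S>170);rect("blue",box(blue,100,210,125,295),.008)
rect("mat",box((S>40)&(V<120)&(H>90),80,200,215,310),.002)
E
```

```text
cam [0.39694344 0.00928135 0.88192849] [ 1.13816622 -0.31811176  0.83152403]
plate [ 0.4593 -0.3277] [0.1777 0.177 ] 81.8
bin [ 0.56   -0.1118] [0.0741 0.1753] 88.9
scalecase [0.5361 0.1086] [0.1352 0.0921] 1.0
cut [0.4317 0.2787] [0.0866 0.0519] 1.5
new [ 0.428  -0.2732] [0.0494 0.042 ] 82.8
[463.8125 281.9375]
rough [ 0.5004 -0.3376] [0.056 0.063] 12.7
[497.61111111 246.05555556]
cube [ 0.4021 -0.3582] [0.0316 0.0461] 1.5
[510.5   296.625]
old [ 0.5978 -0.1139] [0.0425 0.0494] 37.4
[381.70588235 192.70588235]
blue [0.433  0.4077] [0.058  0.0155] 0.0
mat [0.4588 0.339 ] [0.2068 0.1663] 85.5
```

View pics/z.png

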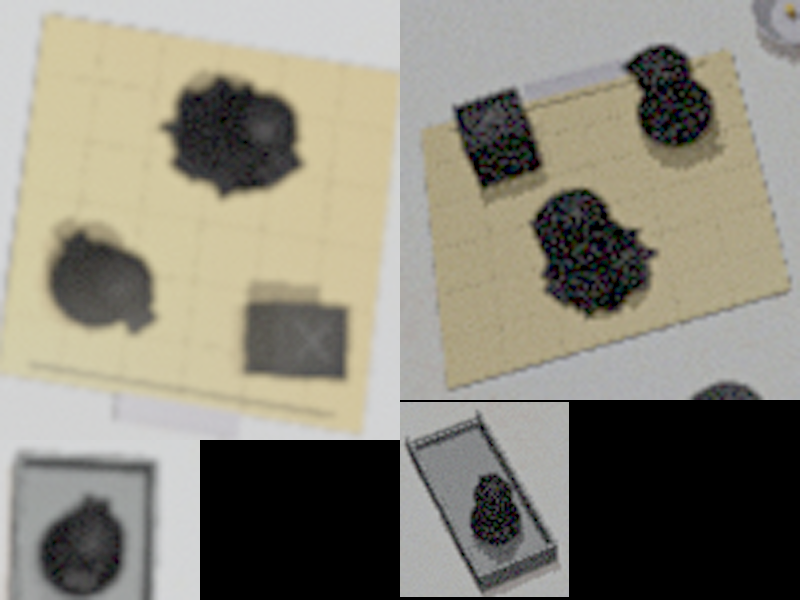

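The plate crop shows the new duck's beak at lower right (142,318), which is pixel (475.5,291.5). The cube's top X is at (312,342). The rough duck's head is at (265,125), but its beak isn't clear. I'll average several frames and stretch the darks.

```bash
python3 - <<'E'
from h import *
D={}
for n in("top","scene"):
    f=[cam(n) for _ in range(10)];D[n]=f[0];D[n]["color"]=np.mean([x["color"].astype(float) for x in f],0);np.save(n+".npy",D[n]["color"])
c=np.zeros((600,800,3),np.uint8)
def put(n,x0,y0,w,X,Y):
    a=crop(D[n],x0,y0,x0+w,y0+w,250/w if Y<250 else 250/w);a=np.clip((np.clip(a,0,255)/110)**.7*255,0,255).astype(np.uint8);c[Y:Y+250,X:X+250]=a
put("top",445,262,40,0,0);put("top",478,226,40,260,0);put("top",364,172,40,520,0)
put("scene",180,250,40,0,300);put("scene",155,287,40,260,300);put("scene",270,275,40,520,300)
cv2.imwrite("pics/z2.png",c)
E
```

```text
(no output)
```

View pics/z2.png

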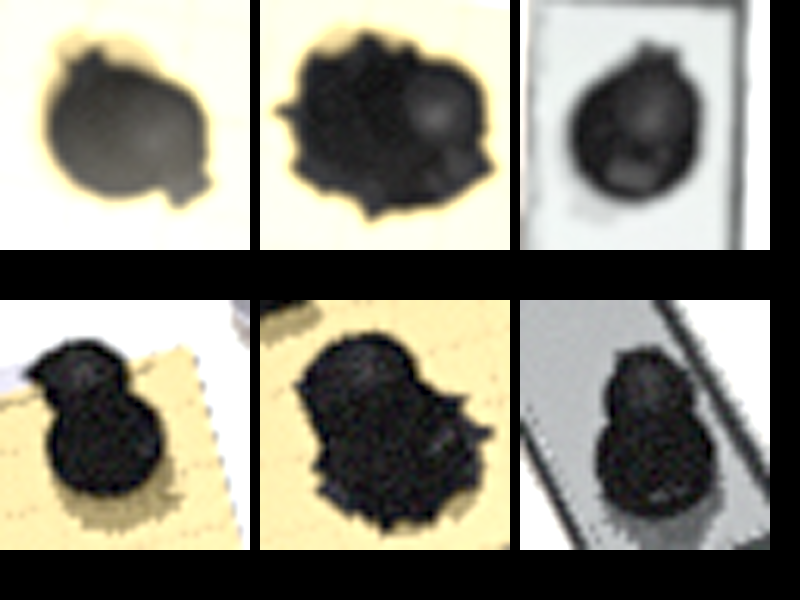

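```bash
python3 - <<'E'
from h import *
t=cam("top");s=cam("scene")
def tri(a,b):
    A=ray(t,a,.0)[0];C=-t["R"].T@t["t"];B=ray(s,b,.0)[0];E=-s["R"].T@s["t"]
    u=A-C;v=B-E;k=np.linalg.lstsq(np.c_[u,-v],E-C,rcond=None)[0];p=C+k[0]*u;q=E+k[1]*v
    return (p+q)/2,np.linalg.norm(p-q)
for n,h,b,hs,z in(("new",(469,282.8),(476.2,291.6),(194.1,261.2),.003),("rough",(506,243.3),(510,251.6),(171.3,299),.005),("old",(385.6,189.6),(381.9,199.5),(290.8,287.8),.003)):
    H=ray(t,h,z+.05)[0];B=ray(t,b,z+.047)[0];d=(B-H)[:2]
    print(n,"head",H[:2].round(4),"beak",B[:2].round(4),"dir",np.degrees(np.arctan2(*d[::-1])).round(1),np.linalg.norm(d).round(3),"tri",tri(h,hs), "scene",ray(s,hs,z+.05)[0][:2].round(4))
print("tails",ray(t,[(459.1,271.6)],.033),ray(t,[(385.6,180.8)],.03))
print("beaktri new",tri((478,291.5),(184.5,261.5)))
print("cube",ray(t,[(518,297.5)],.039),ray(t,[(508.7,288.2),(526.7,289),(526.2,306.5),(508.7,305.7)],.039))
print("deb",ray(t,[(115,217),(110,286)],.009)); print("cut",ray(t,[(182,228),(167,295),(188,295),(180,262)],.009))
# scale pan: light square
im=t["color"];hsv=cv2.cvtColor(im,cv2.COLOR_RGB2HSV)
k=np.zeros(im.shape[:2],np.uint8);k[188:232,247:291]=hsv[188:232,247:291,2]>140
P=ray(t,big(k),.024)[:,:2].astype(np.float32);print("pan",cv2.minAreaRect(P))
from scipy import ndimage
E
```

```text
new head [ 0.4249 -0.2697] beak [ 0.4092 -0.2838] dir -138.0 0.021 tri (array([ 0.4251375 , -0.26811944,  0.0553351 ]), np.float64(0.0015769046730091146)) scene [ 0.4235 -0.2673]
rough head [ 0.4998 -0.339 ] beak [ 0.4848 -0.3474] dir -150.7 0.017 tri (array([ 0.50009829, -0.34016682,  0.0523399 ]), np.float64(0.00010169538779313972)) scene [ 0.5022 -0.3401]
old head [ 0.5956 -0.1143] beak [ 0.577  -0.1079] dir 161.1 0.02 tri (array([ 0.5947425 , -0.11184414,  0.05918125]), np.float64(0.0033458612409528275)) scene [ 0.5911 -0.1087]
tails [[ 0.44620176 -0.25789055  0.033     ]] [[ 0.61849309 -0.11757022  0.03      ]]
beaktri new (array([ 0.40976236, -0.28691752,  0.04870005]), np.float64(0.0013930837753438627))
cube [[ 0.40046273 -0.36592617  0.039     ]] [[ 0.41728946 -0.34887186  0.039     ]
 [ 0.41668087 -0.3827232   0.039     ]
 [ 0.38420997 -0.38086015  0.039     ]
 [ 0.38485167 -0.3481036   0.039     ]]
deb [[0.5360797  0.40709484 0.009     ]
 [0.40223398 0.40575883 0.009     ]]
cut [[0.51807947 0.27574733 0.009     ]
 [0.38796141 0.29609433 0.009     ]
 [0.38899308 0.25610971 0.009     ]
 [0.45174526 0.27538765 0.009     ]]
pan ((0.5587202906608582, 0.11038859188556671), (0.07650996744632721, 0.07767458260059357), 1.6789357662200928)
```

Call:
{"method": "servo_tool", "body": {
  "commands": [
    [-1.3,-1.3,0,0,85],
    [-2.6,-2.7,0,0,85],
    [-3.9,-4.0,0,0,85],
    [-5.2,-5.3,0,0,85],
    [-6.5,-6.6,0,0,85]
  ]
}}

```text
clock: 1.92
ee_pos: [0.3033, 0.3868, 0.2316]
tool_rot: [[-0.968, 0.252, 0.001], [0.252, 0.968, 0.0], [-0.001, 0.001, -1.0]]
contact_force: [0.7, 0.5, 0.2]
opening: 0.085
grip_force: 0.0
```

Call:
{"method": "servo_tool", "body": {
  "commands": [
    [-1.3,-1.3,0.3,0,85],
    [-2.6,-2.7,0.6,0,85],
    [-3.9,-4.0,0.9,0,85],
    [-5.2,-5.3,1.2,0,85],
    [-6.5,-6.6,1.5,0,85]
  ]
}}

```text
clock: 2.55
ee_pos: [0.4423, 0.1458, 0.1865]
tool_rot: [[-0.968, 0.252, 0.001], [0.252, 0.968, 0.0], [-0.001, 0.001, -1.0]]
contact_force: [0.9, 0.4, -0.4]
opening: 0.0846
grip_force: 0.0
```

```bash
cat >> h.py <<'E'
def go(x,y,z,psi):
    s=read_state();R=np.array(s["tool_rot"]);p=np.array(s["ee_pos"])
    c=np.degrees(np.arctan2(R[1,1],R[0,1]));u=R.T@(np.array([x,y,z])-p)/.03
    T=(c-psi+90)%180-90
    print("t",s["clock"],"p",p.round(4),"psi",c.round(1),"q",np.round(s["q"],2),"open",s["opening"],"| shift",u.round(2),"turn",(T/5).round(2), "F",np.round(s["contact_force"],1))
E
python3 - <<'E'
from h import *
go(.595,-.113,.034,76)
t=cam("top")
c=cv2.resize(t["color"][155:265,350:415,::-1],None,fx=5,fy=5,interpolation=cv2.INTER_CUBIC)
d=cv2.resize(t["color"][180:262,235:300,::-1],None,fx=5,fy=5,interpolation=cv2.INTER_CUBIC)
o=np.zeros((550,660,3),np.uint8);o[:,:325]=c;o[:410,330:655]=d;cv2.imwrite("pics/bin.png",o)
E
```

```text
t 2.55 p [0.4423 0.1458 0.1865] psi 75.4 q [ 0.07 -0.15  2.06  0.    1.24 -1.24] open 0.08458193679220488 | shift [-7.1  -7.07  5.09] turn -0.12 F [ 0.9  0.4 -0.4]
```

View pics/bin.png

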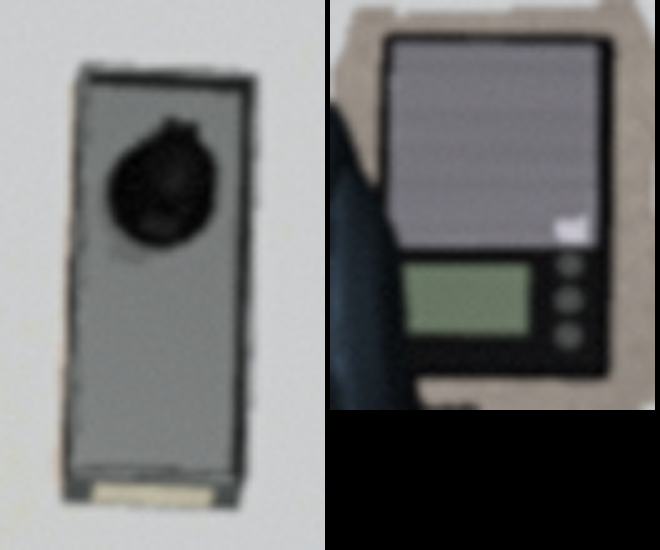

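The bin crop shows the inner floor from its rear edge at about v=88 to the lip at about v=472. The walls run (72,472) to (88,83) on the left and (235,478) to (243,90) on the right. The pan spans (387,40) to (598,247) in its crop.

Call:
{"method": "servo_tool", "body": {
  "commands": [
    [-1.4,-1.4,0.4,0,85],
    [-2.8,-2.8,0.8,0,85],
    [-4.2,-4.2,1.2,0,80],
    [-5.6,-5.6,1.4,0,76],
    [-7.1,-7.1,1.5,0,70]
  ]
}}

```text
clock: 3.22
ee_pos: [0.5939, -0.1129, 0.1409]
tool_rot: [[-0.968, 0.252, -0.0], [0.252, 0.968, 0.0], [0.0, 0.0, -1.0]]
contact_force: [0.5, 0.6, 0.2]
opening: 0.0703
grip_force: 0.0
```

```bash
python3 - <<'E'
from h import *
t=cam("top")
f=lambda L:[(350+u/5-.4,155+v/5-.4) for u,v in L]
print("rear floor",ray(t,f([(88,83),(243,90)]),.003));print("front lip",ray(t,f([(72,472),(235,478)]),.012))
print("rear top outer",ray(t,f([(82,67),(256,77)]),.025)); print("front top outer",ray(t,f([(70,482),(240,488)]),.012))
print("pan",ray(t,[(235+(u-330)/5-.4,180+v/5-.4) for u,v in[(387,40),(598,40),(600,247),(390,245)]],.024).mean(0))
go(.595,-.113,.034,76)
E
```

```text
rear floor [[ 0.64411512 -0.0844669   0.003     ]
 [ 0.64309614 -0.14674629  0.003     ]]
front lip [[ 0.4863571  -0.07949151  0.012     ]
 [ 0.4857453  -0.14295244  0.012     ]]
rear top outer [[ 0.64427943 -0.07967962  0.025     ]
 [ 0.64230704 -0.1479085   0.025     ]]
front top outer [[ 0.48243553 -0.07877312  0.012     ]
 [ 0.48189524 -0.14492399  0.012     ]]
pan [0.55937633 0.10966604 0.024     ]
t 3.275 p [ 0.5969 -0.1195  0.1412] psi 75.1 q [-0.38  0.24  1.73 -0.    1.16 -1.69] open 0.07016425737680765 | shift [0.13 0.2  3.57] turn -0.17 F [-1.6 -5.8  1.4]
```

Call:
{"method": "servo_tool", "body": {
  "commands": [
    [0,0,0,0,70],
    [0,0,1,0,65],
    [0,0,2,0,60],
    [0,0,2,0,60]
  ]
}}

```text
clock: 3.78
ee_pos: [0.5908, -0.1091, 0.0789]
tool_rot: [[-0.968, 0.251, -0.006], [0.251, 0.968, 0.002], [0.006, 0.001, -1.0]]
contact_force: [-0.4, 0.1, 0.1]
opening: 0.0602
grip_force: 0.0
```

```bash
python3 - <<'E'
from h import *
go(.595,-.113,.034,76)
E
```

```text
t 3.775 p [ 0.5908 -0.1091  0.0789] psi 75.5 q [-0.37  0.32  1.77  0.    1.06 -1.69] open 0.06018137805092852 | shift [-0.18 -0.09  1.5 ] turn -0.1 F [-0.4  0.1  0.1]
```

Call:
{"method": "servo_tool", "body": {
  "commands": [
    [0,0,0,0,60],
    [0,0,0,0,60]
  ]
}}

```text
clock: 4.03
ee_pos: [0.5943, -0.1113, 0.0833]
tool_rot: [[-0.968, 0.252, 0.003], [0.252, 0.968, -0.001], [-0.003, -0.0, -1.0]]
contact_force: [-0.3, -0.4, 0.3]
opening: 0.0598
grip_force: 0.0
```

```bash
python3 - <<'E'
from h import *
go(.595,-.113,.034,76)
t=cam("top")
cv2.imwrite("pics/g.png",cv2.resize(t["color"][155:265,350:415,::-1],None,fx=5,fy=5,interpolation=cv2.INTER_CUBIC))
E
```

```text
t 4.025 p [ 0.5943 -0.1113  0.0833] psi 75.4 q [-0.37  0.31  1.77  0.    1.06 -1.69] open 0.05980335103920521 | shift [-0.03 -0.05  1.64] turn -0.11 F [-0.3 -0.4  0.3]
```

Call:
{"method": "servo_tool", "body": {
  "commands": [
    [0,0,0.8,0,60],
    [0,0,1.6,0,60],
    [0,0,1.6,0,60],
    [0,0,1.6,0,45],
    [0,0,1.6,0,35]
  ]
}}

```text
clock: 4.7
ee_pos: [0.5943, -0.1117, 0.0349]
tool_rot: [[-0.968, 0.252, 0.003], [0.252, 0.968, -0.001], [-0.003, -0.0, -1.0]]
contact_force: [-1.2, -0.1, 0.2]
opening: 0.0353
grip_force: 0.0
```

Call:
{"method": "servo_tool", "body": {
  "commands": [
    [0,0,0,0,20],
    [0,0,0,0,20],
    [0,0,0,0,20]
  ]
}}

```text
clock: 5.08
ee_pos: [0.5945, -0.1116, 0.0351]
tool_rot: [[-0.968, 0.252, 0.003], [0.252, 0.968, -0.001], [-0.003, -0.0, -1.0]]
contact_force: [-1.1, 0.8, 5.4]
opening: 0.0296
grip_force: 59.0
```

```bash
python3 - <<'E'
from h import *
go(.5145,-.112,.034,76)
E
```

```text
t 5.075 p [ 0.5945 -0.1116  0.0351] psi 75.4 q [-0.37  0.39  1.78  0.    0.97 -1.69] open 0.029550137537317587 | shift [ 2.58 -0.68  0.03] turn -0.12 F [-1.1  0.8  5.4]
```

Call:
{"method": "servo_tool", "body": {
  "commands": [
    [0,0,-0.2,0,20],
    [0.2,-0.1,-0.3,0,20],
    [1.0,-0.3,-0.3,0,20],
    [1.8,-0.5,-0.3,0,20],
    [2.5,-0.65,-0.3,0,20]
  ]
}}

```text
clock: 5.7
ee_pos: [0.5142, -0.1111, 0.0421]
tool_rot: [[-0.968, 0.252, -0.001], [0.252, 0.968, 0.0], [0.001, 0.0, -1.0]]
contact_force: [0.5, 0.5, 1.0]
opening: 0.0292
grip_force: 59.2
```

Call:
{"method": "servo_tool", "body": {
  "commands": [
    [0.08,-0.03,0,0,20],
    [0.08,-0.03,0,0,20],
    [0.08,-0.03,0.15,0,20],
    [0.08,-0.03,0.29,0,20],
    [0.08,-0.03,0.29,0,20]
  ]
}}

```text
clock: 6.32
ee_pos: [0.5148, -0.1118, 0.0351]
tool_rot: [[-0.968, 0.252, 0.002], [0.252, 0.968, -0.0], [-0.002, -0.0, -1.0]]
contact_force: [-2.2, 1.5, 10.1]
opening: 0.0296
grip_force: 60.2
```

```bash
python3 - <<'E'
from h import *
go(.5145,-.112,.034,76)
t=cam("top");cv2.imwrite("pics/g.png",cv2.resize(t["color"][125:305,350:550,::-1],None,fx=3.3,fy=3.3,interpolation=cv2.INTER_CUBIC))
E
```

```text
t 6.325 p [ 0.5148 -0.1118  0.0351] psi 75.4 q [-0.43  0.23  1.98  0.    0.93 -1.75] open 0.029641247530286918 | shift [ 0.01 -0.01  0.04] turn -0.12 F [-2.2  1.5 10.1]
```

View pics/g.png

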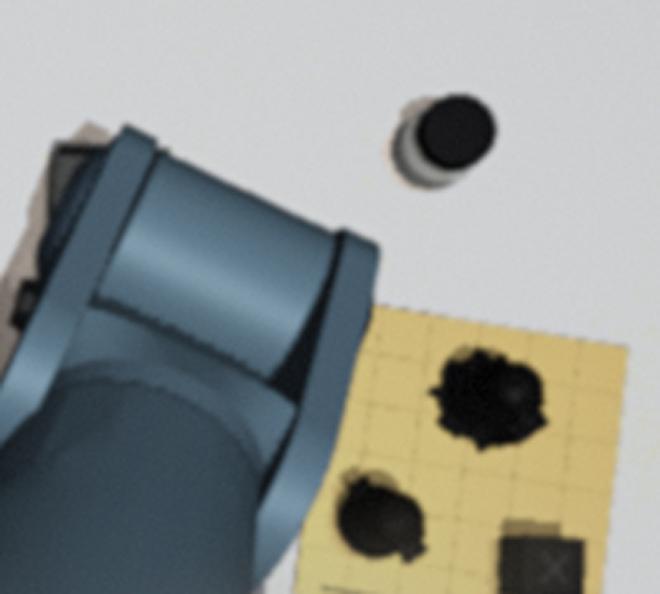

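The arm hides the bin in this view. The new duck, rough duck and cube haven't moved on the plate. I'll release and head for the new duck.

Call:
{"method": "servo_tool", "body": {
  "commands": [
    [0,0,0,0,45],
    [0,0,0,0,60],
    [0,0,0,0,60],
    [0,0,-1.0,0,60],
    [0,0,-2.5,0,60]
  ]
}}

```text
clock: 7.0
ee_pos: [0.5118, -0.1109, 0.1078]
tool_rot: [[-0.968, 0.252, -0.004], [0.252, 0.968, 0.002], [0.004, 0.001, -1.0]]
contact_force: [0.6, 0.1, 0.9]
opening: 0.0602
grip_force: 0.0
```

```bash
python3 - <<'E'
from h import *
go(.425,-.269,.034,-48)
E
```

```text
t 7.0 p [ 0.5118 -0.1109  0.1078] psi 75.4 q [-0.43  0.1   1.96  0.    1.08 -1.75] open 0.060212681679504575 | shift [ 1.46 -5.83  2.46] turn -11.32 F [0.6 0.1 0.9]
```

Call:
{"method": "servo_tool", "body": {
  "commands": [
    [0.3,-1.2,-0.5,2,60],
    [0.6,-2.4,-0.5,4,60],
    [0.9,-3.6,-0.5,6,60],
    [1.2,-4.8,-0.5,8,60],
    [1.5,-5.8,-0.5,10,60]
  ]
}}

```text
clock: 7.62
ee_pos: [0.425, -0.2696, 0.1235]
tool_rot: [[-0.423, 0.906, -0.0], [0.906, 0.423, -0.0], [0.0, -0.0, -1.0]]
contact_force: [0.8, -0.5, -0.6]
opening: 0.06
grip_force: 0.0
```

Call:
{"method": "servo_tool", "body": {
  "commands": [
    [0,0,0,2,60],
    [0,0,0,4,60],
    [0,0,0,6,60],
    [0,0,0,8,60],
    [0,0,0,10,60]
  ]
}}

```text
clock: 8.25
ee_pos: [0.4257, -0.2684, 0.1234]
tool_rot: [[0.422, 0.907, -0.0], [0.907, -0.422, 0.0], [0.0, -0.0, -1.0]]
contact_force: [0.6, 0.3, -0.2]
opening: 0.0598
grip_force: 0.0
```

Call:
{"method": "servo_tool", "body": {
  "commands": [
    [0,0,0,2,60],
    [0,0,0,4,60],
    [0,0,0,4.7,60],
    [0,0,0,4.7,60],
    [0,0,0,4.7,60]
  ]
}}

```text
clock: 8.88
ee_pos: [0.4257, -0.2685, 0.1235]
tool_rot: [[0.744, 0.668, -0.0], [0.668, -0.744, 0.0], [-0.0, -0.0, -1.0]]
contact_force: [0.1, 0.4, 0.4]
opening: 0.0602
grip_force: 0.0
```

```bash
python3 - <<'E'
from h import *
go(.425,-.269,.034,-48)
s=cam("scene");t=cam("top")
a=cv2.resize(s["color"][225:345,125:325,::-1],None,fx=3,fy=3,interpolation=cv2.INTER_CUBIC)
cv2.imwrite("pics/g2.png",a)
E
```

```text
t 8.875 p [ 0.4257 -0.2685  0.1235] psi -48.1 q [-0.79  0.03  2.01  0.    1.1   0.05] open 0.060197551978878466 | shift [-0.03 -0.    2.98] turn -0.01 F [0.1 0.4 0.4]
```

View pics/g2.png

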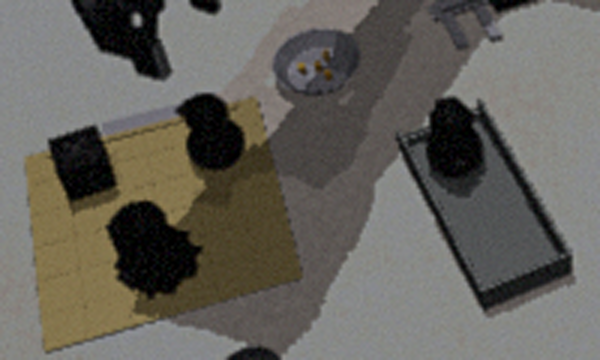

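The old duck stands upright at the front of the bin at (455,140) in the crop. The gripper is over the new duck, so I'm descending.

Call:
{"method": "servo_tool", "body": {
  "commands": [
    [0,0,1,0,60],
    [0,0,2,0,60],
    [0,0,2.5,0,60],
    [0,0,2.97,0,60],
    [0,0,2.97,0,60]
  ]
}}

```text
clock: 9.6
ee_pos: [0.4255, -0.2682, 0.0339]
tool_rot: [[0.744, 0.668, -0.001], [0.668, -0.744, 0.001], [-0.0, -0.001, -1.0]]
contact_force: [0.6, -0.3, -0.5]
opening: 0.0601
grip_force: 0.0
```

Call:
{"method": "servo_tool", "body": {
  "commands": [
    [0,0,0,0,45],
    [0,0,0,0,35],
    [0,0,0,0,20],
    [0,0,0,0,20],
    [0,0,0,0,20]
  ]
}}

```text
clock: 10.22
ee_pos: [0.4264, -0.2691, 0.0356]
tool_rot: [[0.744, 0.668, 0.001], [0.668, -0.744, -0.001], [0.0, 0.002, -1.0]]
contact_force: [-2.0, 0.8, 6.4]
opening: 0.0288
grip_force: 58.9
```

Call:
{"method": "servo_tool", "body": {
  "commands": [
    [0,0,-0.3,0,20],
    [0,0,-1,0,20],
    [0,0,-2,0,20],
    [0,0,-3,0,20],
    [0,0,-3,0,20]
  ]
}}

```text
clock: 10.85
ee_pos: [0.4271, -0.2698, 0.1273]
tool_rot: [[0.744, 0.668, 0.004], [0.668, -0.744, -0.004], [0.0, 0.006, -1.0]]
contact_force: [-0.5, -0.7, -0.2]
opening: 0.0292
grip_force: 59.3
```

```bash
python3 - <<'E'
from h import *
go(.5925,-.1137,.035,-90)
E
```

```text
t 10.85 p [ 0.4271 -0.2698  0.1273] psi -48.1 q [-0.79  0.03  2.01  0.    1.11  0.05] open 0.0291951490812248 | shift [ 7.58 -0.21  3.08] turn 8.38 F [-0.5 -0.7 -0.2]
```

Call:
{"method": "servo_tool", "body": {
  "commands": [
    [1.6,0,0,1.8,20],
    [3.2,-0.1,0,3.6,20],
    [4.8,-0.1,0,5.4,20],
    [6.4,-0.2,0,7.2,20],
    [7.6,-0.2,0,8.4,20]
  ]
}}

```text
clock: 11.48
ee_pos: [0.5916, -0.1099, 0.1228]
tool_rot: [[1.0, -0.004, -0.002], [-0.004, -1.0, 0.001], [-0.002, -0.001, -1.0]]
contact_force: [-0.7, -0.0, -0.1]
opening: 0.0294
grip_force: 59.3
```

Call:
{"method": "servo_tool", "body": {
  "commands": [
    [0,0,0,0,20],
    [0,0,0,0,20],
    [0,0,0.6,0,20],
    [0,0,1.2,0,20],
    [0,0,1.2,0,20]
  ]
}}

```text
clock: 12.1
ee_pos: [0.5892, -0.1115, 0.0855]
tool_rot: [[1.0, -0.002, -0.005], [-0.002, -1.0, 0.002], [-0.005, -0.002, -1.0]]
contact_force: [0.6, -0.4, -0.9]
opening: 0.0294
grip_force: 59.3
```

```bash
python3 - <<'E'
from h import *
go(.5925,-.1137,.035,-90)
E
```

```text
t 12.1 p [ 0.5892 -0.1115  0.0855] psi -90.1 q [-0.38  0.3   1.77 -0.    1.07  1.2 ] open 0.029368039097839912 | shift [0.12 0.08 1.68] turn -0.03 F [ 0.6 -0.4 -0.9]
```

Call:
{"method": "servo_tool", "body": {
  "commands": [
    [0,0,0.5,0,20],
    [0,0,1.0,0,20],
    [0,0,1.4,0,20],
    [0,0,1.7,0,20],
    [0,0,1.7,0,20]
  ]
}}

```text
clock: 12.72
ee_pos: [0.5913, -0.1117, 0.0369]
tool_rot: [[1.0, -0.002, -0.001], [-0.002, -1.0, 0.0], [-0.001, -0.0, -1.0]]
contact_force: [-0.2, 0.3, 0.3]
opening: 0.0294
grip_force: 59.3
```

```bash
python3 - <<'E'
from h import *
go(.5925,-.1137,.035,-90)
E
```

```text
t 12.725 p [ 0.5913 -0.1117  0.0369] psi -90.1 q [-0.37  0.38  1.78  0.    0.98  1.2 ] open 0.029403139664490978 | shift [0.04 0.07 0.06] turn -0.02 F [-0.2  0.3  0.3]
```

Call:
{"method": "servo_tool", "body": {
  "commands": [
    [0,0,0.05,0,20],
    [0,0,0.05,0,35],
    [0,0,0.05,0,48],
    [0,0,0.05,0,60],
    [0,0,0.05,0,60]
  ]
}}

```text
clock: 13.35
ee_pos: [0.5916, -0.1118, 0.0361]
tool_rot: [[1.0, -0.002, 0.0], [-0.002, -1.0, -0.0], [0.0, 0.0, -1.0]]
contact_force: [0.2, 1.0, -0.6]
opening: 0.0601
grip_force: 0.0
```

Call:
{"method": "servo_tool", "body": {
  "commands": [
    [0,0,-0.7,0,60],
    [0,0,-1.7,0,60],
    [0,0,-3,0,60],
    [0,0,-3,0,60]
  ]
}}

```text
clock: 13.85
ee_pos: [0.5945, -0.1129, 0.1318]
tool_rot: [[1.0, -0.002, 0.009], [-0.002, -1.0, -0.004], [0.009, 0.004, -1.0]]
contact_force: [0.2, -0.6, -1.2]
opening: 0.06
grip_force: 0.0
```

```bash
python3 - <<'E'
from h import *
go(.5,-.3395,.035,-60)
E
```

```text
t 13.85 p [ 0.5945 -0.1129  0.1318] psi -90.1 q [-0.37  0.24  1.75 -0.    1.14  1.2 ] open 0.05999213411113209 | shift [-3.17  7.55  3.22] turn -6.02 F [ 0.2 -0.6 -1.2]
```

Call:
{"method": "servo_tool", "body": {
  "commands": [
    [-0.6,1.5,0,-1.2,60],
    [-1.2,3.0,0,-2.4,60],
    [-1.8,4.5,0,-3.6,60],
    [-2.4,6.0,0,-4.8,60],
    [-3.05,7.55,0,-6,60]
  ]
}}

```text
clock: 14.48
ee_pos: [0.4987, -0.3392, 0.1261]
tool_rot: [[0.865, 0.502, -0.0], [0.502, -0.865, 0.0], [-0.0, -0.0, -1.0]]
contact_force: [0.5, -0.3, -0.2]
opening: 0.0602
grip_force: 0.0
```

Call:
{"method": "servo_tool", "body": {
  "commands": [
    [0,0,0,0,60],
    [0,0,0,0,60],
    [0,0,0.3,0,60],
    [0,0,0.3,0,60]
  ]
}}

```text
clock: 14.98
ee_pos: [0.4994, -0.3364, 0.1157]
tool_rot: [[0.866, 0.5, -0.002], [0.5, -0.866, 0.002], [-0.001, -0.003, -1.0]]
contact_force: [0.2, 0.4, -0.6]
opening: 0.06
grip_force: 0.0
```

```bash
python3 - <<'E'
from h import *
go(.5,-.3395,.035,-60)
s=cam("scene");t=cam("top")
o=np.zeros((480,800,3),np.uint8)
o[:480,:440]=cv2.resize(s["color"][215:335,125:235,::-1],None,fx=4,fy=4,interpolation=cv2.INTER_CUBIC)
o[:330,445:445+180]=cv2.resize(t["color"][155:265,355:415,::-1],None,fx=3,fy=3,interpolation=cv2.INTER_CUBIC)
o[330:,445:745]=cv2.resize(s["color"][250:325,250:400,::-1],None,fx=2,fy=2)
cv2.imwrite("pics/g3.png",o)
E
```

```text
t 14.975 p [ 0.4994 -0.3364  0.1157] psi -60.0 q [-0.78  0.27  1.76  0.    1.12  0.27] open 0.05997925798391636 | shift [-0.03  0.11  2.69] turn -0.0 F [ 0.2  0.4 -0.6]
```

View pics/g3.png

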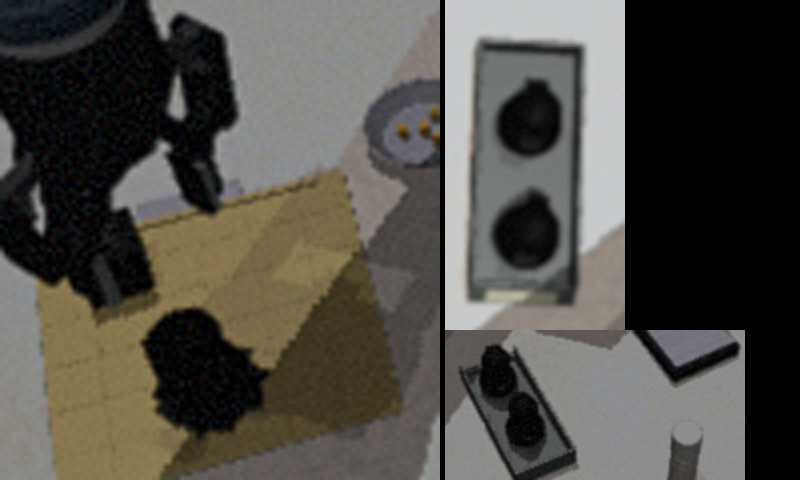

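Both ducks now stand in the bin, the old one at (526,240) by the lip and the new one at (528,120) behind it. The fingers straddle the rough duck. Descending.

Call:
{"method": "servo_tool", "body": {
  "commands": [
    [0,0.06,0.8,0,60],
    [0,0.06,1.6,0,60],
    [0,0.06,2.2,0,60],
    [0,0.06,2.67,0,60],
    [0,0.06,2.67,0,60]
  ]
}}

```text
clock: 15.7
ee_pos: [0.5, -0.3391, 0.0358]
tool_rot: [[0.867, 0.499, -0.001], [0.499, -0.867, 0.001], [-0.001, -0.002, -1.0]]
contact_force: [-0.0, -0.1, 0.7]
opening: 0.0594
grip_force: 0.0
```

Call:
{"method": "servo_tool", "body": {
  "commands": [
    [0,0,0,0,45],
    [0,0,0,0,35],
    [0,0,0,0,20],
    [0,0,0,0,20],
    [0,0,0,0,20]
  ]
}}

```text
clock: 16.32
ee_pos: [0.5012, -0.3402, 0.0382]
tool_rot: [[0.867, 0.499, 0.001], [0.499, -0.867, -0.001], [0.001, 0.002, -1.0]]
contact_force: [-1.0, 1.2, 6.4]
opening: 0.0291
grip_force: 59.4
```

Call:
{"method": "servo_tool", "body": {
  "commands": [
    [0,0,-0.3,0,20],
    [0,0,-1,0,20],
    [0,0,-2,0,20],
    [0,0,-3,0,20],
    [0,0,-3,0,20]
  ]
}}

```text
clock: 16.95
ee_pos: [0.5022, -0.3414, 0.1313]
tool_rot: [[0.867, 0.499, 0.005], [0.499, -0.867, -0.005], [0.002, 0.007, -1.0]]
contact_force: [-0.4, -0.0, -1.4]
opening: 0.0295
grip_force: 59.4
```

```bash
python3 - <<'E'
from h import *
go(.463,.341,.034,0)
E
```

```text
t 16.95 p [ 0.5022 -0.3414  0.1313] psi -60.1 q [-0.78  0.25  1.75 -0.    1.14  0.27] open 0.029501633729462136 | shift [ 10.2  -20.39   3.11] turn -12.02 F [-0.4 -0.  -1.4]
```

Call:
{"method": "servo_tool", "body": {
  "commands": [
    [0.8,-1.6,-0.2,0,20],
    [1.7,-3.3,-0.2,0,20],
    [2.6,-5.1,-0.2,0,20],
    [3.5,-6.9,-0.2,0,20],
    [4.3,-8.6,-0.2,0,20]
  ]
}}

```text
clock: 17.58
ee_pos: [0.4827, -0.0497, 0.1323]
tool_rot: [[0.867, 0.498, -0.001], [0.498, -0.867, 0.0], [-0.001, -0.001, -1.0]]
contact_force: [0.3, 0.2, 0.1]
opening: 0.0291
grip_force: 59.4
```

Call:
{"method": "servo_tool", "body": {
  "commands": [
    [0.9,-1.7,0,-1.5,20],
    [1.8,-3.5,0,-3.2,20],
    [2.6,-5.2,0,-5,20],
    [3.5,-6.9,0,-7,20],
    [4.3,-8.6,0,-9,20]
  ]
}}

```text
clock: 18.2
ee_pos: [0.4661, 0.238, 0.1324]
tool_rot: [[0.255, 0.967, -0.001], [0.967, -0.255, -0.0], [-0.0, -0.001, -1.0]]
contact_force: [1.0, -0.3, -0.4]
opening: 0.0292
grip_force: 59.4
```

```bash
python3 - <<'E'
from h import *
go(.461,.341,.037,0)
E
```

```text
t 18.2 p [0.4661 0.238  0.1324] psi -14.8 q [ 0.26  0.06  1.95 -0.    1.12  0.51] open 0.02922610329414453 | shift [ 3.28 -1.04  3.18] turn -2.95 F [ 1.  -0.3 -0.4]
```

Call:
{"method": "servo_tool", "body": {
  "commands": [
    [1.3,-0.4,0,-1,20],
    [2.6,-0.8,0,-2,20],
    [3.3,-1.05,0,-3,20],
    [3.3,-1.05,0,-3,20],
    [3.3,-1.05,0,-3,20]
  ]
}}

```text
clock: 18.82
ee_pos: [0.4619, 0.3393, 0.1323]
tool_rot: [[0.003, 1.0, -0.001], [1.0, -0.003, -0.001], [-0.001, -0.001, -1.0]]
contact_force: [-0.2, -0.3, -0.8]
opening: 0.0293
grip_force: 59.4
```

Call:
{"method": "servo_tool", "body": {
  "commands": [
    [0,0,0.5,0,20],
    [0,0,1.1,0,20],
    [0,0,1.8,0,20],
    [0,0,2.3,0,20],
    [0,0,2.3,0,20]
  ]
}}

```text
clock: 19.45
ee_pos: [0.4611, 0.3392, 0.0618]
tool_rot: [[0.002, 1.0, -0.004], [1.0, -0.002, -0.002], [-0.002, -0.004, -1.0]]
contact_force: [0.2, 1.3, 1.0]
opening: 0.0293
grip_force: 59.4
```

```bash
python3 - <<'E'
from h import *
go(.461,.341,.037,0)
s=cam("scene")
cv2.imwrite("pics/g4.png",cv2.resize(s["color"][150:260,360:500,::-1],None,fx=4,fy=4,interpolation=cv2.INTER_CUBIC))
E
```

```text
t 19.45 p [0.4611 0.3392 0.0618] psi -0.1 q [ 0.44  0.28  1.85 -0.    1.01  0.44] open 0.029343308470559094 | shift [0.06 0.   0.83] turn -0.03 F [0.2 1.3 1. ]
```

View pics/g4.png

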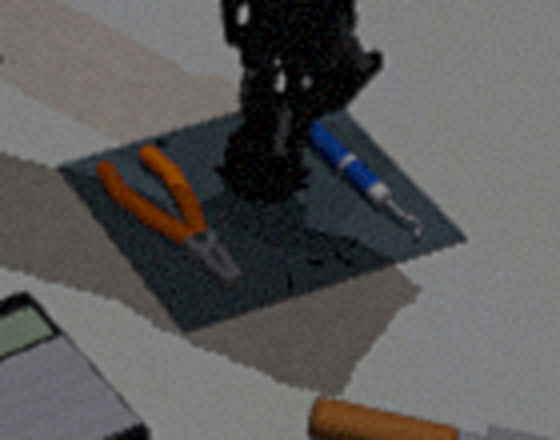

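The duck hangs between the cutters, at (180,215), and the deburrer, at (350,170), clear of both. Lowering and releasing.

Call:
{"method": "servo_tool", "body": {
  "commands": [
    [0.05,0,0.4,0,20],
    [0.05,0,0.65,0,20],
    [0.05,0,0.75,0,20],
    [0.05,0,0.75,0,20]
  ]
}}

```text
clock: 20.0
ee_pos: [0.4622, 0.3415, 0.0412]
tool_rot: [[0.002, 1.0, -0.0], [1.0, -0.002, -0.0], [-0.0, -0.0, -1.0]]
contact_force: [0.5, -0.4, 0.1]
opening: 0.0293
grip_force: 59.4
```

Call:
{"method": "servo_tool", "body": {
  "commands": [
    [0,0,0.06,0,20],
    [0,0,0.06,0,20]
  ]
}}

```text
clock: 20.25
ee_pos: [0.4624, 0.3416, 0.0397]
tool_rot: [[0.002, 1.0, 0.0], [1.0, -0.002, 0.0], [0.0, 0.0, -1.0]]
contact_force: [-0.1, -0.3, -0.0]
opening: 0.0292
grip_force: 59.4
```

Call:
{"method": "servo_tool", "body": {
  "commands": [
    [0,0,0.06,0,20],
    [0,0,0.1,0,20],
    [0,0,0.1,0,20]
  ]
}}

```text
clock: 20.62
ee_pos: [0.4624, 0.3417, 0.0373]
tool_rot: [[0.002, 1.0, -0.0], [1.0, -0.002, 0.0], [0.0, -0.0, -1.0]]
contact_force: [-2.3, 0.1, 5.3]
opening: 0.0293
grip_force: 59.9
```

Call:
{"method": "servo_tool", "body": {
  "commands": [
    [0,0,0,0,35],
    [0,0,0,0,48],
    [0,0,0,0,60],
    [0,0,0,0,60],
    [0,0,-0.6,0,60]
  ]
}}

```text
clock: 21.25
ee_pos: [0.4611, 0.3409, 0.0538]
tool_rot: [[0.002, 1.0, -0.003], [1.0, -0.002, -0.002], [-0.002, -0.003, -1.0]]
contact_force: [0.2, 0.7, 0.9]
opening: 0.06
grip_force: 0.0
```

Call:
{"method": "servo_tool", "body": {
  "commands": [
    [0,0,-1,0,60],
    [0,0,-2,0,60],
    [0,0,-2.6,0,60],
    [0,0,-2.6,0,60]
  ]
}}

```text
clock: 21.75
ee_pos: [0.4634, 0.342, 0.1347]
tool_rot: [[0.002, 1.0, 0.004], [1.0, -0.002, 0.002], [0.002, 0.004, -1.0]]
contact_force: [1.3, 0.1, 0.0]
opening: 0.0596
grip_force: 0.0
```

```bash
python3 - <<'E'
from h import *
go(.4005,-.366,.010,-91.7)
E
```

```text
t 21.75 p [0.4634 0.342  0.1347] psi -0.1 q [ 0.44  0.18  1.82 -0.    1.14  0.44] open 0.05962392789274224 | shift [-23.61  -2.07   4.11] turn -17.68 F [1.3 0.1 0. ]
```

Call:
{"method": "servo_tool", "body": {
  "commands": [
    [-1.5,-0.1,0,0,60],
    [-3.2,-0.2,0,0,60],
    [-5,-0.4,0,0,60],
    [-6.7,-0.6,0,0,60],
    [-8.5,-0.75,0,0,60]
  ]
}}

```text
clock: 22.38
ee_pos: [0.438, 0.0852, 0.1314]
tool_rot: [[0.001, 1.0, -0.002], [1.0, -0.001, 0.0], [0.0, -0.002, -1.0]]
contact_force: [1.3, -0.5, -0.1]
opening: 0.0603
grip_force: 0.0
```

Call:
{"method": "servo_tool", "body": {
  "commands": [
    [-1.7,-0.1,0,1.8,60],
    [-3.4,-0.3,0,3.6,60],
    [-5.1,-0.4,0,5.4,60],
    [-6.8,-0.6,0,7.2,60],
    [-8.5,-0.75,0,9,60]
  ]
}}

```text
clock: 23.0
ee_pos: [0.4153, -0.1695, 0.1315]
tool_rot: [[0.712, 0.702, -0.002], [0.702, -0.712, 0.001], [-0.0, -0.002, -1.0]]
contact_force: [0.2, 0.0, 0.2]
opening: 0.06
grip_force: 0.0
```

```bash
python3 - <<'E'
from h import *
go(.4005,-.366,.010,-91.7)
E
```

```text
t 23.0 p [ 0.4153 -0.1695  0.1315] psi -45.4 q [-0.64 -0.12  2.14  0.    1.13  0.15] open 0.06001044290387973 | shift [-4.95  4.33  4.04] turn 9.26 F [0.2 0.  0.2]
```

Call:
{"method": "servo_tool", "body": {
  "commands": [
    [-1.2,1.1,0,2,60],
    [-2.4,2.2,0,4,60],
    [-3.6,3.2,0,6,60],
    [-4.9,4.3,0,8,60],
    [-4.95,4.35,0,9.3,60]
  ]
}}

```text
clock: 23.62
ee_pos: [0.4023, -0.3682, 0.1315]
tool_rot: [[0.999, -0.036, -0.001], [-0.036, -0.999, 0.001], [-0.001, -0.001, -1.0]]
contact_force: [-0.2, 1.5, -0.1]
opening: 0.0601
grip_force: 0.0
```

Call:
{"method": "servo_tool", "body": {
  "commands": [
    [0,0,0,0,60],
    [0,0,0,0,60],
    [0,0,1,0,60],
    [0,0,2,0,60],
    [0,0,2,0,60]
  ]
}}

```text
clock: 24.25
ee_pos: [0.4022, -0.3631, 0.0702]
tool_rot: [[1.0, -0.026, -0.004], [-0.026, -1.0, 0.005], [-0.004, -0.005, -1.0]]
contact_force: [0.7, -0.5, -0.4]
opening: 0.06
grip_force: 0.0
```

```bash
python3 - <<'E'
from h import *
go(.4005,-.366,.010,-91.7)
s=cam("scene");t=cam("top")
o=np.zeros((480,800,3),np.uint8)
o[:400,:400]=cv2.resize(s["color"][225:325,110:210,::-1],None,fx=4,fy=4,interpolation=cv2.INTER_CUBIC)
o[:360,405:405+390]=cv2.resize(t["color"][200:320,80:210,::-1],None,fx=3,fy=3,interpolation=cv2.INTER_CUBIC)
cv2.imwrite("pics/g5.png",o)
E
```

```text
t 24.25 p [ 0.4022 -0.3631  0.0702] psi -91.5 q [-0.94  0.21  1.93  0.    1.01  0.65] open 0.05998828966939573 | shift [-0.05  0.11  2.01] turn 0.04 F [ 0.7 -0.5 -0.4]
```

View pics/g5.png

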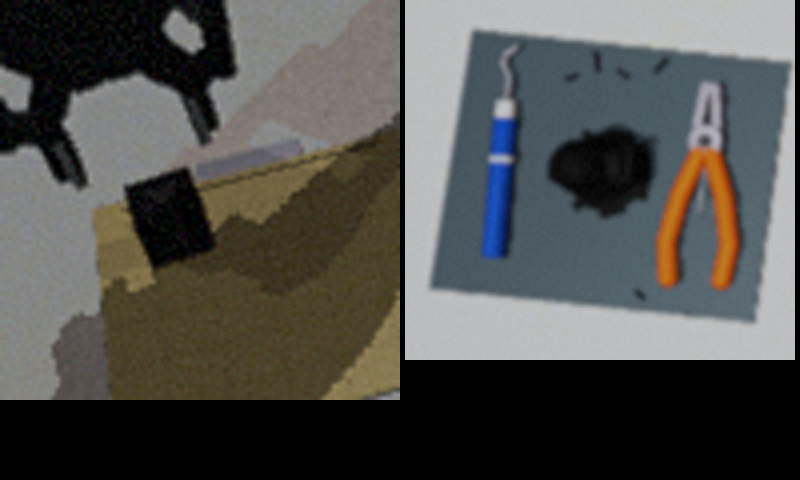

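The rough duck stands between the tools at (603,170), and the fingers are centred over the cube. Grasping it.

Call:
{"method": "servo_tool", "body": {
  "commands": [
    [-0.04,0.06,0.7,0,60],
    [-0.04,0.06,1.3,0,60],
    [-0.04,0.06,1.7,0,60],
    [-0.04,0.06,1.9,0,60],
    [-0.04,0.06,1.9,0,60]
  ]
}}

```text
clock: 24.98
ee_pos: [0.4021, -0.3673, 0.0154]
tool_rot: [[1.0, -0.028, -0.0], [-0.028, -1.0, 0.0], [-0.0, -0.0, -1.0]]
contact_force: [-0.0, 0.4, -0.5]
opening: 0.06
grip_force: 0.0
```

Call:
{"method": "servo_tool", "body": {
  "commands": [
    [0,0,0,0,48],
    [0,0,0,0,40],
    [0,0,0,0,28],
    [0,0,0,0,28],
    [0,0,0,0,28]
  ]
}}

```text
clock: 25.6
ee_pos: [0.4025, -0.368, 0.0164]
tool_rot: [[1.0, -0.028, 0.001], [-0.028, -1.0, -0.001], [0.001, 0.001, -1.0]]
contact_force: [-0.1, 0.0, 5.5]
opening: 0.035
grip_force: 60.8
```

Call:
{"method": "servo_tool", "body": {
  "commands": [
    [0,0,-0.4,0,28],
    [0,0,-1.4,0,28],
    [0,0,-2.6,0,28],
    [0,0,-4,0,28],
    [0,0,-4,0,28]
  ]
}}

```text
clock: 26.22
ee_pos: [0.4036, -0.3694, 0.1398]
tool_rot: [[1.0, -0.028, 0.004], [-0.028, -1.0, -0.006], [0.005, 0.006, -1.0]]
contact_force: [0.1, -1.0, -0.1]
opening: 0.0352
grip_force: 60.2
```

```bash
python3 - <<'E'
from h import *
go(.559,.110,.034,-91.7)
E
```

```text
t 26.225 p [ 0.4036 -0.3694  0.1398] psi -91.6 q [-0.95  0.1   1.9  -0.    1.13  0.65] open 0.03517504743311209 | shift [  4.72 -16.14   3.45] turn 0.02 F [ 0.1 -1.  -0.1]
```

Call:
{"method": "servo_tool", "body": {
  "commands": [
    [0.4,-1.4,0,0,28],
    [0.9,-3.1,0,0,28],
    [1.4,-4.8,0,0,28],
    [1.9,-6.5,0,0,28],
    [2.4,-8.1,0,0,28]
  ]
}}

```text
clock: 26.85
ee_pos: [0.4802, -0.1243, 0.1344]
tool_rot: [[1.0, -0.028, -0.002], [-0.028, -1.0, 0.001], [-0.002, -0.001, -1.0]]
contact_force: [0.4, -1.1, -0.2]
opening: 0.0346
grip_force: 60.2
```

Call:
{"method": "servo_tool", "body": {
  "commands": [
    [0.5,-1.7,0,0,28],
    [1.0,-3.4,0,0,28],
    [1.5,-5.1,0,0,28],
    [2.0,-6.7,0,0,28],
    [2.4,-8.05,0,0,28]
  ]
}}

```text
clock: 27.48
ee_pos: [0.5588, 0.1148, 0.1342]
tool_rot: [[1.0, -0.027, -0.003], [-0.027, -1.0, -0.0], [-0.003, 0.0, -1.0]]
contact_force: [0.8, -0.1, -0.7]
opening: 0.0349
grip_force: 60.2
```

Call:
{"method": "servo_tool", "body": {
  "commands": [
    [0,0,0,0,28],
    [0,0,0,0,28],
    [0,0,1,0,28],
    [0,0,2,0,28],
    [0,0,2,0,28]
  ]
}}

```text
clock: 28.1
ee_pos: [0.5569, 0.1116, 0.0728]
tool_rot: [[1.0, -0.03, -0.007], [-0.03, -1.0, -0.0], [-0.007, 0.0, -1.0]]
contact_force: [0.4, -0.8, -0.3]
opening: 0.0348
grip_force: 60.2
```

```bash
python3 - <<'E'
from h import *
go(.5605,.110,.0385,-91.7)
E
```

```text
t 28.1 p [0.5569 0.1116 0.0728] psi -91.7 q [-0.    0.26  1.86 -0.    1.03  1.6 ] open 0.034834115403574215 | shift [0.13 0.05 1.14] turn -0.0 F [ 0.4 -0.8 -0.3]
```

Call:
{"method": "servo_tool", "body": {
  "commands": [
    [0.05,0.04,0.5,0,28],
    [0.05,0.04,1.0,0,28],
    [0.05,0.04,1.15,0,28],
    [0.05,0.04,1.15,0,28],
    [0.05,0.04,1.15,0,28]
  ]
}}

```text
clock: 28.72
ee_pos: [0.5615, 0.1117, 0.0417]
tool_rot: [[1.0, -0.028, 0.001], [-0.028, -1.0, -0.0], [0.001, -0.0, -1.0]]
contact_force: [0.3, -0.2, -0.1]
opening: 0.0352
grip_force: 60.2
```

Call:
{"method": "servo_tool", "body": {
  "commands": [
    [0,0,0.08,0,28],
    [0,0,0.12,0,28],
    [0,0,0.16,0,28],
    [0,0,0.16,0,28]
  ]
}}

```text
clock: 29.22
ee_pos: [0.5612, 0.1117, 0.0374]
tool_rot: [[1.0, -0.028, -0.001], [-0.028, -1.0, -0.0], [-0.001, 0.0, -1.0]]
contact_force: [-4.4, -0.4, 7.5]
opening: 0.035
grip_force: 61.2
```

Contact with the pan. Releasing, rising and backing off so the cameras can see.

Call:
{"method": "servo_tool", "body": {
  "commands": [
    [0,0,0,0,45],
    [0,0,0,0,60],
    [0,0,0,0,60],
    [0,0,-0.8,0,60],
    [0,0,-2,0,60]
  ]
}}

```text
clock: 29.85
ee_pos: [0.5598, 0.1115, 0.0956]
tool_rot: [[1.0, -0.028, -0.003], [-0.028, -1.0, -0.0], [-0.003, 0.0, -1.0]]
contact_force: [-0.2, -0.3, 0.2]
opening: 0.0597
grip_force: 0.0
```

Call:
{"method": "servo_tool", "body": {
  "commands": [
    [0,0,-1.5,0,60],
    [0,-1.5,-3,0,60],
    [-1,-3.2,-3,0,60],
    [-2,-4.9,-3,0,60],
    [-3,-6.5,-3,0,60]
  ]
}}

```text
clock: 30.48
ee_pos: [0.4755, 0.3106, 0.1865]
tool_rot: [[1.0, -0.028, 0.0], [-0.028, -1.0, 0.0], [0.0, -0.0, -1.0]]
contact_force: [0.8, 0.2, -0.5]
opening: 0.06
grip_force: 0.0
```

```bash
python3 - <<'E'
from h import *
go(.559,.110,.0385,-91.7)
s=cam("scene");t=cam("top")
o=np.zeros((600,800,3),np.uint8)
g=lambda i:np.clip((i/255.)**.7*255,0,255).astype(np.uint8)
o[:384,:800]=cv2.resize(g(t["color"][150:315,80:424,::-1]),(800,384),interpolation=cv2.INTER_CUBIC)
o[386:,:520]=cv2.resize(g(s["color"][165:340,245:500,::-1]),(520,214),interpolation=cv2.INTER_CUBIC) if 0 else cv2.resize(g(s["color"][190:330,245:495,::-1]),(520,214),interpolation=cv2.INTER_CUBIC)
cv2.imwrite("pics/g6.png",o)
E
```

```text
t 30.475 p [0.4755 0.3106 0.1865] psi -91.6 q [0.38 0.1  1.81 0.   1.23 1.98] open 0.060008352523808456 | shift [2.97 6.61 4.93] turn 0.02 F [ 0.8  0.2 -0.5]
```

View pics/g6.png

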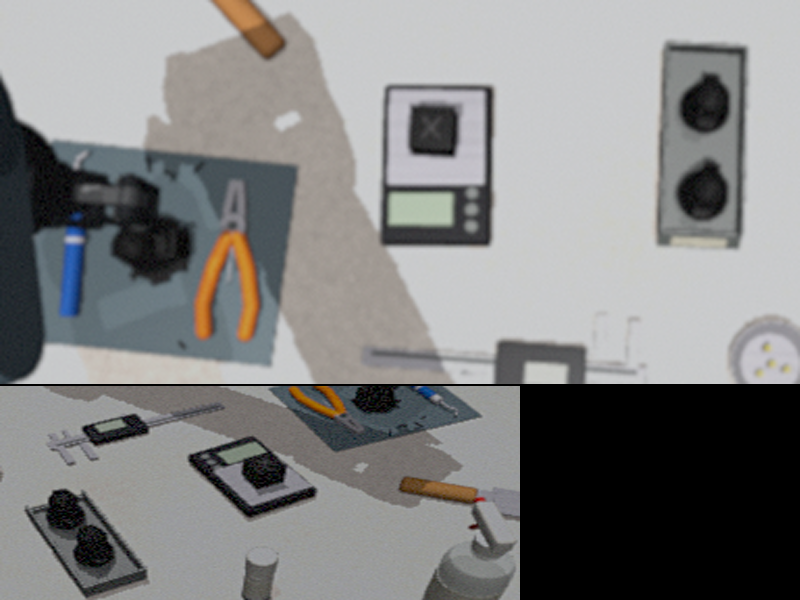

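The cube sits on the pan at (432,128) and both ducks stand in the bin at (703,105) and (703,193). The rough duck is between the tools. I'll do a quick numeric check before handing in.

```bash
python3 - <<'E'
from h import *
t=cam("top");k=2.3256
f=lambda u,v:(80+u/k-.3,150+v/k-.3)
print("cube",ray(t,[f(432,127)],.06),"pan",ray(t,[f(388,90),f(491,90),f(490,186),f(387,186)],.024).mean(0))
V=cv2.cvtColor(t["color"],cv2.COLOR_RGB2GRAY)
for n,(x0,y0,x1,y1) in(("old",(369,220,395,244)),("new",(369,182,395,208))):
    m=np.zeros(V.shape,np.uint8);m[y0:y1,x0:x1]=V[y0:y1,x0:x1]<50
    c=big(m);mm=cv2.morphologyEx(m,cv2.MORPH_OPEN,np.ones((9,9)));q=cv2.minEnclosingCircle(big(mm));print(n,q,ray(t,[q[0]],.022))
print("lip",ray(t,[f(660,233),f(740,236)],.012),"rear",ray(t,[f(668,52),f(740,55)],.003))
E
```

```text
cube [[0.55955511 0.10926053 0.06      ]] pan [0.55779518 0.10743597 0.024     ]
old ((382.5, 232.5), 11.85336971282959) [[ 0.51829092 -0.11372082  0.022     ]]
new ((383.0, 195.0), 11.662003517150879) [[ 0.59209252 -0.1139487   0.022     ]]
lip [[ 0.48459584 -0.07854145  0.012     ]
 [ 0.48390268 -0.14549106  0.012     ]] rear [[ 0.64233159 -0.08396592  0.003     ]
 [ 0.64153553 -0.14614754  0.003     ]]
```

All within limits. The old duck is about 10 mm off the lip, leaving only 4–6 mm of margin, so I'll regrip it and bring it 5 mm closer.

```bash
python3 - <<'E'
from h import *
go(.5148,-.1118,.0351,75.4)
E
```

```text
t 30.625 p [0.475  0.3109 0.1861] psi -91.4 q [ 0.38  0.1   1.81 -0.    1.23  1.97] open 0.060051531333978045 | shift [ 1.66 14.06  5.04] turn 2.65 F [ 1.1 -0.6  0.3]
```

Call:
{"method": "servo_tool", "body": {
  "commands": [
    [0.1,1.4,0,0.2,60],
    [0.3,3,0,0.6,60],
    [0.5,4.8,0,1,60],
    [0.7,6.5,0,1.3,60],
    [0.9,8.2,0,1.6,60]
  ]
}}

```text
clock: 31.25
ee_pos: [0.4968, 0.0596, 0.1864]
tool_rot: [[0.986, -0.169, 0.0], [-0.169, -0.986, -0.0], [0.001, 0.0, -1.0]]
contact_force: [0.2, 0.3, 0.1]
opening: 0.0601
grip_force: 0.0
```

Call:
{"method": "servo_tool", "body": {
  "commands": [
    [0.4,1.6,0,0.5,60],
    [1,3.2,0,1,60],
    [1.5,4.8,0,1,60],
    [1.53,5.65,0,1,60],
    [1.53,5.65,0,1,60]
  ]
}}

```text
clock: 31.88
ee_pos: [0.5133, -0.1149, 0.1863]
tool_rot: [[0.967, -0.256, -0.0], [-0.256, -0.967, -0.0], [-0.0, 0.0, -1.0]]
contact_force: [0.5, 0.4, 0.0]
opening: 0.0598
grip_force: 0.0
```

```bash
python3 - <<'E'
from h import *
go(.5148,-.1118,.0351,75.4)
E
```

```text
t 31.875 p [ 0.5133 -0.1149  0.1863] psi -104.9 q [-0.44  0.    1.91 -0.    1.23  1.39] open 0.05979912122886967 | shift [ 0.02 -0.11  5.04] turn -0.05 F [0.5 0.4 0. ]
```

Call:
{"method": "servo_tool", "body": {
  "commands": [
    [0.02,-0.1,1.3,0,60],
    [0.02,-0.1,2.4,0,60],
    [0.02,-0.1,3,0,60],
    [0.02,-0.1,3,0,60],
    [0.02,-0.1,3,0,60]
  ]
}}

```text
clock: 32.5
ee_pos: [0.516, -0.1099, 0.0977]
tool_rot: [[0.968, -0.252, 0.002], [-0.252, -0.968, -0.001], [0.002, 0.0, -1.0]]
contact_force: [-0.1, 0.2, 0.5]
opening: 0.0599
grip_force: 0.0
```

```bash
python3 - <<'E'
from h import *
go(.5148,-.1118,.0355,75.4)
E
```

```text
t 32.5 p [ 0.516  -0.1099  0.0977] psi -104.6 q [-0.42  0.13  1.96  0.    1.05  1.4 ] open 0.05994893016534271 | shift [-0.03  0.07  2.07] turn 0.0 F [-0.1  0.2  0.5]
```

Call:
{"method": "servo_tool", "body": {
  "commands": [
    [0,0.04,0.8,0,60],
    [0,0.04,1.5,0,60],
    [0,0.04,2.0,0,60],
    [0,0.04,2.04,0,60],
    [0,0.04,2.04,0,60]
  ]
}}

```text
clock: 33.12
ee_pos: [0.5154, -0.1111, 0.036]
tool_rot: [[0.968, -0.252, 0.001], [-0.252, -0.968, -0.001], [0.002, 0.0, -1.0]]
contact_force: [0.4, 0.0, -0.8]
opening: 0.0601
grip_force: 0.0
```

Call:
{"method": "servo_tool", "body": {
  "commands": [
    [0,0,0,0,45],
    [0,0,0,0,35],
    [0,0,0,0,20],
    [0,0,0,0,20],
    [0,0,0,0,20]
  ]
}}

```text
clock: 33.75
ee_pos: [0.5153, -0.111, 0.036]
tool_rot: [[0.968, -0.252, 0.001], [-0.252, -0.968, -0.0], [0.001, 0.0, -1.0]]
contact_force: [-0.8, -0.2, 6.7]
opening: 0.0292
grip_force: 59.2
```

Call:
{"method": "servo_tool", "body": {
  "commands": [
    [0,0,-0.15,0,20],
    [-0.08,0,-0.15,0,20],
    [-0.16,0.04,-0.15,0,20],
    [-0.16,0.04,-0.15,0,20],
    [-0.16,0.04,0,0,20]
  ]
}}

```text
clock: 34.38
ee_pos: [0.5103, -0.111, 0.0358]
tool_rot: [[0.968, -0.252, 0.001], [-0.252, -0.968, -0.0], [0.001, 0.0, -1.0]]
contact_force: [-4.9, 4.1, 34.4]
opening: 0.0295
grip_force: 62.4
```

Call:
{"method": "servo_tool", "body": {
  "commands": [
    [0,0,0,0,20],
    [0,0,0,0,45],
    [0,0,0,0,60],
    [0,0,0,0,60],
    [0,0,-0.8,0,60]
  ]
}}

```text
clock: 35.0
ee_pos: [0.5079, -0.11, 0.0574]
tool_rot: [[0.968, -0.252, -0.004], [-0.252, -0.968, 0.002], [-0.005, -0.001, -1.0]]
contact_force: [0.1, 0.9, 0.2]
opening: 0.06
grip_force: 0.0
```

Call:
{"method": "servo_tool", "body": {
  "commands": [
    [0,0,-1.5,0,60],
    [0,0,-3,0,60],
    [0,-1.5,-3.5,0,60],
    [0,-3,-3.5,0,60],
    [0,-4.5,-3.5,0,60]
  ]
}}

```text
clock: 35.62
ee_pos: [0.5441, 0.0211, 0.1645]
tool_rot: [[0.968, -0.252, 0.001], [-0.252, -0.968, -0.0], [0.001, -0.0, -1.0]]
contact_force: [0.7, 0.1, 0.0]
opening: 0.06
grip_force: 0.0
```

```bash
python3 - <<'E'
from h import *
t=cam("top");s=cam("scene")
V=cv2.cvtColor(t["color"],cv2.COLOR_RGB2GRAY)
for n,(x0,y0,x1,y1) in(("old",(369,220,395,246)),("new",(369,182,395,208))):
    m=np.zeros(V.shape,np.uint8);m[y0:y1,x0:x1]=V[y0:y1,x0:x1]<50
    q=cv2.minEnclosingCircle(big(cv2.morphologyEx(m,cv2.MORPH_OPEN,np.ones((9,9)))));print(n,q,ray(t,[q[0]],.022))
o=np.zeros((600,800,3),np.uint8)
o[:,:480]=cv2.resize(t["color"][155:265,350:438,::-1],(480,600));o[:330,485:795]=cv2.resize(s["color"][245:335,250:335,::-1],(310,330))
cv2.imwrite("pics/g7.png",o)
E
```

```text
old ((382.17742919921875, 234.8225860595703), 11.41874885559082) [[ 0.51375337 -0.11314366  0.022     ]]
new ((382.5, 194.5), 11.510964393615723) [[ 0.59305791 -0.11296245  0.022     ]]
```

View pics/g7.png

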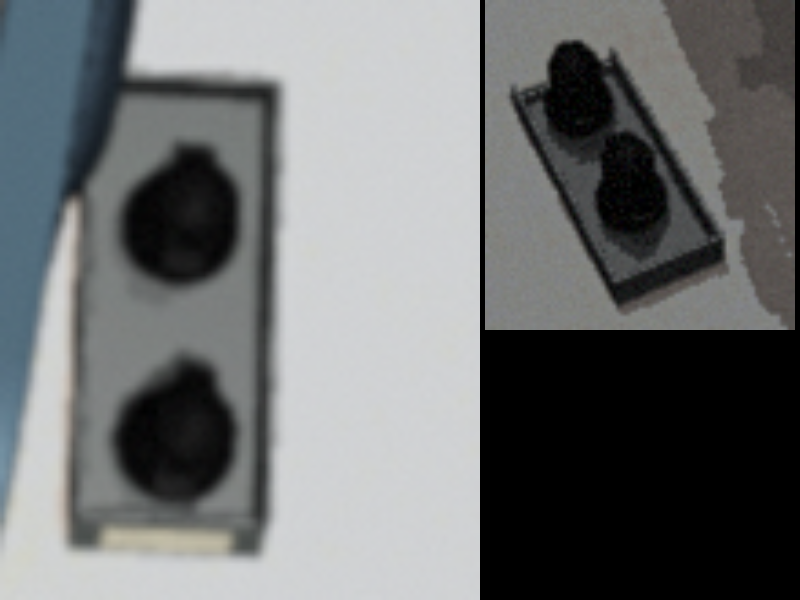

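The old duck at (178,435) is now close to the lip and upright, with the new duck at (182,215) standing behind it. Everything is let go, so I'm handing in.

```bash
python3 -c "
from cell import *
print(close_job())"
```

```text
the job is handed in; nothing more can be done
None
```

I placed all four prints as asked, checked them in the camera images, left the tools untouched, and handed the job in at about 36 s; no verdict was returned.

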